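# Clamp a strip in the ball-knob jig

### The job

Lay the wooden strip that lies by itself to the right of the clamping jig flat in the jig, lengthwise along the fence with its end right against the end stop, and let go of it. Then turn the jig's ball knob clockwise until the jaw holds the strip against the fence with about 10 N, snug and never hard enough to bruise the wood, and let go. Leave the tape measure, sanding block and nearer honing stone where they are.

Things in the scene. Friction and masses are not known exactly. Their poses are not given: they have to be found in the camera images.
- wood_strip: Loose plain rectangular wooden strip, 38 (its x) x 160 (its y, long) x 30 mm (its z), about 0.12 kg, lying flat on the bench to the right of the jig; it lies by itself, apart from the offcuts heaped at the back of the bench and the one by the brown box near the robot. Origin at the centre of its underside. Either end may go to the stop.
- clamp_jig: Fixed clamping jig on a plywood board (215 x 180 x 15 mm), turned at some yaw. Origin on the underside of the board, right below the middle of the place where the strip belongs. Its x points from the ball knob across the strip to the fence; its y points along the strip to the end stop.
- fence: Fixed wooden fence of the jig, a straight bar 22 x 120 mm, 16 mm high above the board, along the strip on the side away from the knob. Its frame is the same as that of clamp_jig; its face toward the strip is at x = +19 mm in it.
- seat (a point): Point on the board's upper face (15 mm above the bench), with the jig's axes: here the strip's origin lies when the strip is seated, side on the fence, end on the stop. Best set down a little short and slid along +y till the stop is felt. Jaw, fence and stop stand at most 16 mm above the board, so the strip's upper 14 mm stays free to be held across its width.
- end_stop (a point): Foot of the end stop's face, on the board, in line with the strip's middle. The stop is a wooden block 60 mm long (jig x), 12 mm thick, 16 mm high above the board, at the +y end of the strip's place; the strip's end goes against it.
- jaw_track (a point): Fixed point on the board under the jaw's path. The jaw is a 90 mm wide steel bar with a black rubber pad 15 mm high, sliding along +x to the strip. Where it starts differs and is not measured: its pad stands 9 to 21 mm clear of a strip that lies against the fence. It can push a strip the last millimetres to the fence. The pad sits on a stiff spring, 10 N per mm.
- pinion_housing (a point): Top of the dark gear housing (50 x 56 mm) under the ball knob; with its collar it reaches 43 mm above the bench. Through it the knob drives the jaw: clockwise seen from above closes, 10 mm per radian, so 0.9 to 2.1 rad till the strip is nipped, usually more than one grasp. Let go, the knob stays, or if tighter springs back until some 12 N is left. It stops 9 mm past the strip's face.
- knob_center (a point): Centre of the ball knob: smooth black plastic ball, 44 mm across, 80 mm above the bench. Slippery (friction 0.18 to 0.26): grip its widest part, level with this point, at 50 to 80 N. Friction takes up to 0.12 N m about the vertical, either way; each newton of clamping adds 0.010 N m against closing. Stop at a resistance of about 0.19 N m. Over 35 N of clamping bruises the wood; 5 N is too loose.
- tape_measure: Tape measure, 41 x 78 x 64 mm, standing left of the jig; bystander, origin under its centre.
- sanding_block: Cork sanding block, 65 x 112 x 32 mm, left of the jig; bystander, origin under its centre.
- honing_stone: Sharpening stone in a wooden base, 78 x 205 x 30 mm, behind the strip at the right; bystander, the nearer of two alike, origin under its centre.
There are look-alikes about, which are no part of the job. What is shaped like the wood_strip but red is not meant.

How it is judged:
On the way, in this order (a step that is already met when the one before it is completed fails the run):
1. the strip lies flat in the jig between jaw and fence, its end at the stop, and is let go (x of wood_strip in the frame of seat between -0.01 and 0.003 m and y of wood_strip in the frame of seat between -0.005 and 0.003 m and z of wood_strip in the frame of seat between -0.003 and 0.004 m and angle between wood_strip's own z axis and vertical below 0.08 rad and contact force between the fingers and wood_strip below 0.1 N), for 0.2 s.
2. the jaw presses the strip against the fence with more than 5 N (and under 35 N), no finger on the strip (x of wood_strip in the frame of seat between -0.003 and 0.003 m and y of wood_strip in the frame of seat between -0.005 and 0.003 m and z of wood_strip in the frame of seat between -0.003 and 0.004 m and angle between wood_strip's own z axis and vertical below 0.08 rad and contact force between the fingers and wood_strip below 0.1 N and contact force between fence and wood_strip between 5 and 35 N), for 0.2 s.
At the end, for the whole second after the job is handed in: The strip lies flat on the jig's board, along the fence (within 3 mm and 0.04 rad) with its end within 5 mm of the end stop, at rest, pressed against the fence by the jaw with 5 to 20 N (x of wood_strip in the frame of seat between -0.003 and 0.003 m and y of wood_strip in the frame of seat between -0.005 and 0.003 m and z of wood_strip in the frame of seat between -0.003 and 0.004 m and angle between wood_strip's own z axis and vertical below 0.08 rad and angle between the y axis of wood_strip and the y axis of seat, either way round below 0.04 rad and contact force between fence and wood_strip between 5 and 20 N and linear speed of wood_strip below 0.01 m/s); the robot touches nothing.
It fails at once if the strip is pressed on the fence with more than 35 N (contact force between fence and wood_strip above 35 N).
It fails at once if the tape measure is moved by more than 20 mm (distance of tape_measure from where it was at the start of the episode above 0.02 m).
It fails at once if the sanding block is moved by more than 20 mm (distance of sanding_block from where it was at the start of the episode above 0.02 m).
It fails at once if the honing stone is moved by more than 20 mm (distance of honing_stone from where it was at the start of the episode above 0.02 m).
It also fails if it takes over 72 s, if anything falls off the work surface, if the arm or the gripper's body presses on something with over 40 N, if the wrist force passes 120 N, or if a joint passes its speed limit or range.

### The arm

A 6-joint arm with a two-finger parallel gripper is mounted at the origin on a cart in front of the work surface, level with it; the furniture and walls round the work are solid. World frame = base frame: x ahead of the robot, y to its left, z up, the work surface at z = 0. Lengths are in m, angles in rad, forces in N, time in s.
With the tool pointing down it reaches from about 0.25 to 0.725 m from the base axis. Payload 4 kg.
Tool frame: the origin (TCP) lies between the finger pads; the fingertips stand 11 mm ahead of it and the grasp point (between the pads) lies 8 mm behind it (bot.tip_extent is the distance from the TCP to the fingertips, in m); z points along the fingers, y is the line along which they close (so a half turn about z gives the same grasp; the last joint's range is limited). The gripper opens to 85 mm and grips with 20 to 120 N. Pads are 22 mm wide; open, the fingers measure 114 mm over their backs; the gripper's body (76 mm by 85 mm) begins 54 mm behind the grasp point. The pads swing forward as they close: fully open they stand 13 mm farther back than shut.
Start: joints at [1.242, 0.241, 0.005, 1.335, 0, 1.571], TCP at [0.161, 0.473, 0.242] pointing down, gripper open.
Joint ranges: [-2.72, 2.72], [-1.05, 1.87], [-1.09, 1.28], [-1.99, 2.15], [-1.42, 1.44], [-3.14, 3.14]. Speed limits (rad/s): [2.79, 2.79, 3.14, 3.14, 3.14, 3.14].

### API

Orientations are given as a unit quaternion [x, y, z, w].
In Python, from workcell import bot gives the robot as it stands. The module is installed in compiled form; this text tells all that it offers.
- The arm moves only by the tool drive_tool, never from a script. Its argument "rows" is a list of rows, each an object of numbers: "dx", "dy", "dz": the shift along the tool's x, y, z in units of 50 mm (1.0 is 50 mm); "wx", "wy", "wz": the turn, a rotation vector about the tool's x, y, z in units of 5 degrees (1.0 is 5 degrees); "hand": the finger opening in mm, from 0 to 85.4. A call has 1 to 20 rows; each row is the pose to reach, as a shift and turn from the pose commanded when the call began, along the tool's axes at that moment; what a row does not reach only later rows make up. A row lasts 1/10 s, in which the tool goes at most 50 mm and 8.59 degrees, less where a joint would pass 70% of its speed; a pose out of reach is approached as far as the arm can. A call with a gripper value outside its range is refused whole. The fingers move at their own pace and stop on an object; the grip force is fixed at half the most. Time passes only in rows, so rows that repeat a pose let the fingers close. It gives the time, the measured TCP pose, the force, the opening and the grip force at its end, in the units of the state.
- bot.get_obs(): the state, without advancing time (a new reading comes with each control period).
- bot.camera(name): name is "side" or "top"; returns the picture (480x640x3 uint8, red, green, blue); there is no depth.
- bot.get_calibration(name): a dict with "vfov" (degrees; the focal length in pixels is half the picture's height over the tangent of half this angle, whatever the lens; pixels are square), "cx", "cy" (the principal point, pixels), "origin" and "rotation" of the camera in the world. Camera axes: x right, y up, looking along -z (the intrinsics and any distortion apply to the point x, -y, -z); pixel columns grow to the right and rows downward; lengths in m; the calibration is good to about 2 mm. A picture is of the moment at which its call begins. get_calibration takes no time and is no camera call.
- bot.job_done(): hands the job in; it is judged then, once.
Trained networks look in the newest picture that a camera, given by its name, has taken for a name from the list of things; names that differ only in an ending like _2 or _b are one class to them, and where a whole thing is asked for, a point or a joint stands for the part that bears it (a point fixed in the world has none). Each returns a list of dicts, best first, with "score" (0 to 1); they miss things now and then, are a little off and sometimes report something else, mostly with a low value. They report only what shows in the picture. A call takes as long as a camera call. They do not tell look-alikes from the thing itself.
- bot.look_for(camera, thing): "extent" ([centre column, centre row, width, height] in pixels, round what is visible of it).
- bot.outline_of(camera, thing): "region" (480x640 bool, what is visible of it) and "extent" ([centre column, centre row, width, height] in pixels, round what is visible of it).
The state is a dict: "clock": time; "joint_pos": joint angles; "joint_vel": joint speeds; "tau": joint torques, N m; "eef_pos": TCP position; "tool_rot": TCP orientation; "ft_force": force on the tool from outside, world axes, zero at the start; "ft_torque": the same for the moment, N m; "grip_width": finger opening in m; "grasp_force": force on a finger pad.
Only numpy, scipy, OpenCV 4.12 (cv2) and the standard library are available. Lean on these libraries where they do the work, as an engineer would, in place of code of your own. Each camera call takes 0.05 s, during which the arm holds its last target. There are 200 camera calls.

## Working session

There is one attempt and no reset: what is moved stays moved. The work goes in short steps, Python scripts to look and compute and a tool call to move; the robot and the scene stay as the last step left them, time stands still between calls to the robot, and variables do not carry over. Pictures are saved under pics/ and viewed, at most 10 in all, crops included, and the job is handed in when it is done.

Besides the shell and the picture viewer there is one more tool, called after "Call:" as name(argument=value, ...) on one line, values as JSON. drive_tool: Moves the arm, as the interface text tells. Its arguments: {"type":"object","properties":{"rows":{"type":"array","items":{"type":"object","properties":{"dx":{"type":"number"},"dy":{"type":"number"},"dz":{"type":"number"},"wx":{"type":"number"},"wy":{"type":"number"},"wz":{"type":"number"},"hand":{"type":"number"}}}}},"required":["rows"]}

```bash
mkdir -p pics; cat > h.py <<'E'
import numpy as np, cv2
from workcell import bot
def ray(cam,u,v):
    c=bot.get_calibration(cam); f=240/np.tan(np.radians(c['vfov'])/2)
    d=np.array([(u-c['cx'])/f,-(v-c['cy'])/f,-1.]); R=np.array(c['rotation']).reshape(3,3)
    return np.array(c['origin']),R@d
def at(cam,u,v,z):
    o,d=ray(cam,u,v); return o+d*(z-o[2])/d[2]
def px(cam,P):
    c=bot.get_calibration(cam); f=240/np.tan(np.radians(c['vfov'])/2)
    p=np.array(c['rotation']).reshape(3,3).T@(np.array(P)-np.array(c['origin']))
    return c['cx']-f*p[0]/p[2], c['cy']+f*p[1]/p[2]
E
python3 - <<'E'
from h import *
for n in('top','side'):
    im=bot.camera(n); cv2.imwrite(f'pics/{n}0.png',im[:,:,::-1]); print(bot.get_calibration(n))
    for t in('wood_strip','clamp_jig','fence','knob_center','end_stop','honing_stone'):
        print(n,t,[(np.round(r['extent'],1).tolist(),round(r['score'],2)) for r in bot.look_for(n,t)[:5]])
print(bot.get_obs())
E
```

```text
{'vfov': 50.46822291375216, 'cx': 324.3562973112188, 'cy': 239.24316101890773, 'origin': array([ 0.31885299, -0.0067513 ,  1.20759983]), 'rotation': array([-0.07693867,  0.07967513,  0.71108207, -0.69433032])}
top wood_strip [([480.6, 315.5, 29.1, 69.8], 0.77), ([239.7, 312.0, 55.6, 63.3], 0.61), ([446.6, 256.5, 67.7, 19.6], 0.59)]
top clamp_jig [([345.3, 264.6, 94.2, 106.8], 0.65)]
top fence [([334.9, 229.4, 46.9, 22.4], 0.87)]
top knob_center [([344.1, 262.0, 99.2, 103.7], 0.77)]
top end_stop [([345.1, 262.9, 98.5, 108.7], 0.98)]
top honing_stone [([429.9, 184.3, 86.2, 29.4], 0.75)]
{'vfov': 43.12125355977622, 'cx': 312.78796971801563, 'cy': 244.20362644433956, 'origin': array([0.41784695, 1.23681326, 1.17120874]), 'rotation': array([-0.02239988,  0.41904073,  0.90556129, -0.06214391])}
side wood_strip [([363.2, 324.8, 63.8, 46.8], 0.94), ([332.6, 208.7, 19.2, 38.7], 0.91), ([376.1, 196.9, 53.1, 23.1], 0.68)]
side clamp_jig [([327.8, 258.5, 80.8, 52.6], 0.96)]
side fence []
side knob_center [([327.1, 258.2, 84.9, 57.9], 0.87)]
side end_stop [([329.8, 259.5, 85.5, 57.6], 0.89)]
side honing_stone [([274.9, 209.4, 41.5, 46.8], 0.67)]
{'clock': 0.7, 'joint_pos': array([1.24204283e+00, 2.40521727e-01, 4.99504292e-03, 1.33519177e+00,
       2.18013095e-05, 1.57081775e+00]), 'joint_vel': array([ 0.0001229 , -0.00038785,  0.0029057 ,  0.00020092,  0.00067951,
       -0.00089104]), 'tau': array([-5.65148621e-04, -3.72076893e+01,  2.52642310e+01,  8.07934703e-04,
        4.87200816e-05, -1.22291041e-05]), 'eef_pos': array([0.16142582, 0.47322507, 0.2423437 ]), 'tool_rot': array([ 1.63648081e-01,  9.86518780e-01,  4.01941957e-05, -4.38287244e-06]), 'ft_force': array([0.08125687, 0.15886532, 0.21021935]), 'ft_torque': array([ 0.05774673,  0.00531789, -0.02062753]), 'grasp_force': 0.0, 'grip_width': 0.0855364891581041}
```

```bash
sed -i 's/np.array(c\[.rotation.\]).reshape(3,3)/Rot.from_quat(c["rotation"]).as_matrix()/; 1a from scipy.spatial.transform import Rotation as Rot' h.py
python3 - <<'E'
from h import *
im=cv2.imread('pics/top0.png'); cv2.imwrite('pics/top_c.png',cv2.resize(im[150:360,220:500],None,fx=2.85,fy=2.85,interpolation=cv2.INTER_CUBIC))
for p in [(480.6,315.5),(446.6,256.5),(239.7,312)]: print(at('top',*p,.03))
for p in [(363.2,324.8),(332.6,208.7),(376,197)]: print(at('side',*p,.02))
E
```

```text
[ 0.39674131 -0.36858332  0.03      ]
[ 0.53607742 -0.30116429  0.03      ]
[0.41791022 0.18387053 0.03      ]
[0.41466624 0.18710466 0.02      ]
[ 0.54348474 -0.28673623  0.02      ]
[ 0.41152702 -0.36951769  0.02      ]
```

View pics/top0.png

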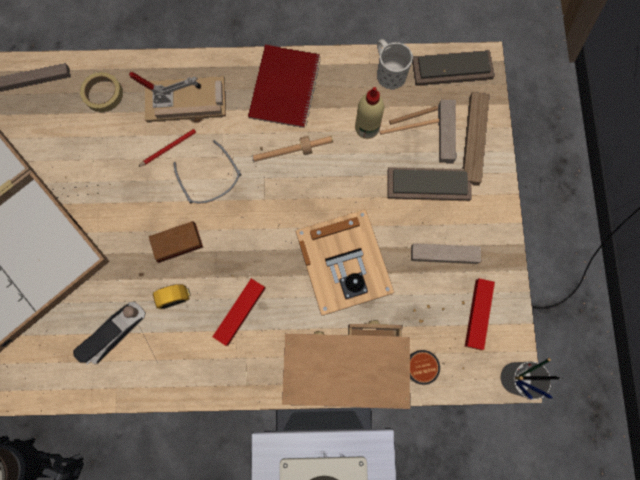

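View pics/top_c.png

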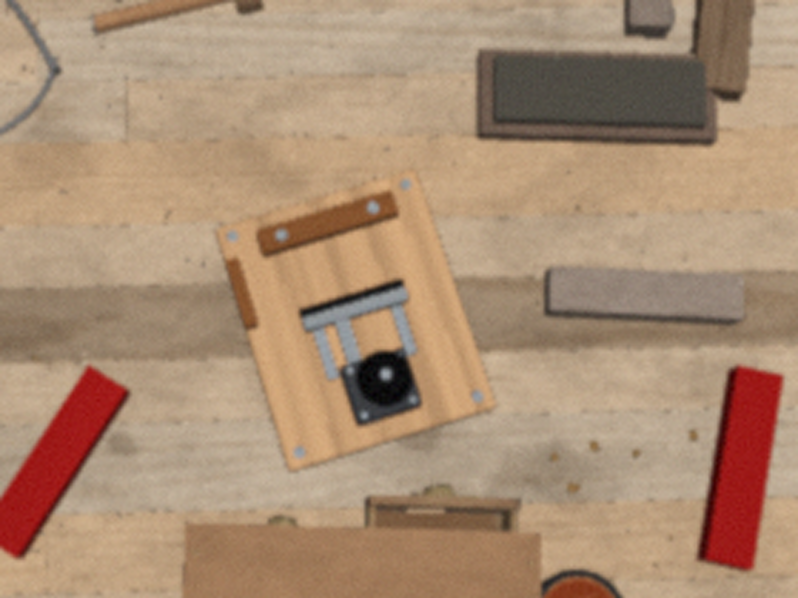

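```bash
python3 - <<'E'
from h import *
im=bot.camera('top'); q=im.astype(int)
def c(U,V,z): return at('top',(U+.5)/2.85-.5+220,(V+.5)/2.85-.5+150,z)[:2]
def rep(n,L):
    L=np.array(L); print(n,L.round(4).tolist(),'len',np.linalg.norm(np.roll(L,-1,0)-L,axis=1).round(4),'ctr',L.mean(0).round(4),'ang',[round(float(np.degrees(np.arctan2(*(b-a)[::-1]))),1) for a,b in zip(L,np.roll(L,-1,0))])
rep('strip',[c(*p,.03) for p in [(552,267),(744,274),(743,316),(551,310)]])
rep('board',[c(*p,.015) for p in [(218,230),(413,173),(495,405),(292,470)]])
rep('fence',[c(*p,.031) for p in [(258,234),(392,193),(398,211),(264,250)]])
rep('stop',[c(*p,.031) for p in [(226,261),(240,259),(257,324),(246,327)]])
rep('padtop',[c(*p,.03) for p in [(300,312),(402,281)]])
print('knob',c(384,376,.08))
for n,z in(('wood_strip',.03),('clamp_jig',.015),('fence',.031)):
  for r in bot.outline_of('top',n)[:3]:
    m=r['region'].astype(np.uint8); cs=max(cv2.findContours(m,0,2)[0],key=cv2.contourArea)
    rep(n,[at('top',*p,z)[:2] for p in cv2.boxPoints(cv2.minAreaRect(cs))])
for r in bot.look_for('top','knob_center'): print(r)
E
```

```text
strip [[0.5695, -0.2249], [0.5598, -0.3838], [0.5245, -0.3798], [0.5333, -0.2218]] len [0.1592 0.0355 0.1582 0.0364] ctr [ 0.5468 -0.3026] ang [-93.5, 173.4, 86.8, -4.9]
board [[0.6114, 0.0527], [0.6575, -0.1142], [0.4577, -0.1735], [0.4086, -0.0052]] len [0.1732 0.2084 0.1753 0.2109] ctr [ 0.5338 -0.06  ] ang [-74.6, -163.5, 106.3, 15.9]
fence [[0.6033, 0.0186], [0.636, -0.0944], [0.6203, -0.0988], [0.5895, 0.0139]] len [0.1177 0.0163 0.1169 0.0146] ctr [ 0.6122 -0.0402] ang [-73.9, -164.3, 105.3, 19.0]
stop [[0.5808, 0.0456], [0.5823, 0.034], [0.5272, 0.0208], [0.5249, 0.0299]] len [0.0117 0.0566 0.0094 0.0581] ctr [0.5538 0.0326] ang [-83.0, -166.6, 104.1, 15.7]
padtop [[0.5365, -0.0148], [0.5606, -0.0999]] len [0.0885 0.0885] ctr [ 0.5486 -0.0573] ang [-74.2, 105.8]
knob [ 0.47490598 -0.07886522]
wood_strip [[0.5259, -0.215], [0.571, -0.2199], [0.5591, -0.3836], [0.5141, -0.3774]] len [0.0454 0.1642 0.0454 0.1628] ctr [ 0.5425 -0.299 ] ang [-6.2, -94.2, 172.1, 85.9]
wood_strip [[0.3271, -0.3242], [0.4834, -0.3642], [0.4745, -0.4103], [0.3187, -0.369]] len [0.1613 0.047  0.1612 0.0456] ctr [ 0.4009 -0.3669] ang [-14.4, -101.0, 165.1, 79.3]
wood_strip [[0.3635, 0.2463], [0.4973, 0.1596], [0.4731, 0.1239], [0.3405, 0.2112]] len [0.1594 0.0431 0.1588 0.042 ] ctr [0.4186 0.1852] ang [-33.0, -124.1, 146.6, 56.8]
clamp_jig [[0.6123, 0.0586], [0.6651, -0.1221], [0.4535, -0.1754], [0.4048, -0.0007]] len [0.1883 0.2181 0.1813 0.2158] ctr [ 0.5339 -0.0599] ang [-73.7, -165.9, 105.6, 16.0]
fence [[0.6062, 0.0231], [0.64, -0.096], [0.615, -0.1023], [0.5815, 0.0164]] len [0.1239 0.0258 0.1233 0.0257] ctr [ 0.6107 -0.0397] ang [-74.2, -166.0, 105.8, 15.2]
{'extent': [344.2, 263.1, 94.5, 102.8], 'score': 0.82}
```

```bash
cat >> h.py <<'E'
def go(x,y,z,deg):
    "row for: TCP at x,y,z, tool down, tool y axis at deg from above"
    o=bot.get_obs(); R=Rot.from_quat(o['tool_rot']); a=np.radians(deg)
    ty=np.array([np.cos(a),np.sin(a),0]); tz=np.array([0,0,-1.]); T=Rot.from_matrix(np.c_[np.cross(ty,tz),ty,tz])
    d=R.inv().apply(np.array([x,y,z])-o['eef_pos'])/.05; w=np.degrees((R.inv()*T).as_rotvec())/5
    print('t',round(o['clock'],2),'d',d.round(3),'w',w.round(3))
E
python3 - <<'E'
from h import *
print(bot.tip_extent); go(.546,-.3027,.15,-3.6)
# jig: fence face position by edge profile
im=cv2.imread('pics/top0.png'); a=np.radians(15.8); ex=np.array([np.cos(a),np.sin(a)]); ey=np.array([-ex[1],ex[0]]); O=np.array([.579,-.049])
def prof(xs,ys,z,ax):
    X,Y=np.meshgrid(xs,ys,indexing='ij'); uv=np.array([px('top',[*(O+x*ex+y*ey),z]) for x,y in zip(X.ravel(),Y.ravel())],np.float32).reshape(*X.shape,2)
    return cv2.remap(im,uv,None,cv2.INTER_LINEAR).mean(axis=ax)
for z in(.031,.015):
  print('fence x',z); 
  for x,v in zip(range(0,56,2),prof(np.arange(0,56,2)/1e3,np.arange(-30,31,3)/1e3,z,1)): print(x,v.astype(int),end=';')
  print('\nstop y',z)
  for x,v in zip(range(66,106,2),prof(np.arange(-18,19,3)/1e3,np.arange(66,106,2)/1e3,z,0)): print(x,v.astype(int),end=';')
print('\nstop x')
for x,v in zip(range(-50,50,2),prof(np.arange(-50,50,2)/1e3,np.arange(83,90,2)/1e3,.031,1)): print(x,v.astype(int),end=';')
E
```

```text
0.011
t 0.95 d [-12.29  -12.204   1.846] w [ 1.0000e-03 -0.0000e+00  1.4952e+01]
fence x 0.031
0 [115 156 198];2 [114 156 198];4 [114 156 197];6 [114 156 198];8 [114 156 198];10 [114 156 198];12 [115 157 198];14 [115 157 199];16 [115 157 199];18 [111 152 194];20 [ 95 131 170];22 [ 64  93 127];24 [ 43  69 104];26 [ 41  72 116];28 [ 44  80 128];30 [ 46  82 132];32 [ 46  82 132];34 [ 46  83 133];36 [ 46  83 134];38 [ 46  83 133];40 [ 46  82 132];42 [ 47  83 132];44 [ 58  94 141];46 [ 81 119 162];48 [102 142 184];50 [112 153 195];52 [113 155 196];54 [112 153 194];
stop y 0.031
66 [118 160 203];68 [117 159 202];70 [116 159 201];72 [116 159 200];74 [117 159 201];76 [118 161 203];78 [109 151 194];80 [ 85 123 168];82 [ 60  97 145];84 [ 48  85 135];86 [ 45  83 133];88 [ 47  84 133];90 [ 52  84 129];92 [ 69  95 126];94 [ 94 117 139];96 [106 128 149];98 [107 131 151];100 [108 131 152];102 [109 131 153];104 [108 131 153];fence x 0.015
0 [115 157 198];2 [115 157 199];4 [115 157 198];6 [114 156 198];8 [115 157 198];10 [114 157 198];12 [115 156 198];14 [115 157 198];16 [115 157 199];18 [115 158 199
[... 839 characters left out ...]
[ 63  93 130];-30 [ 48  77 118];-28 [ 46  80 127];-26 [ 46  84 133];-24 [ 49  86 136];-22 [ 49  87 137];-20 [ 49  85 135];-18 [ 48  86 135];-16 [ 49  85 136];-14 [ 50  87 137];-12 [ 48  86 135];-10 [ 49  85 135];-8 [ 49  85 135];-6 [ 47  84 135];-4 [ 46  83 133];-2 [ 48  86 135];0 [ 50  87 135];2 [ 48  85 134];4 [ 47  84 133];6 [ 48  85 134];8 [ 49  84 134];10 [ 48  84 134];12 [ 47  83 132];14 [ 47  84 133];16 [ 48  85 136];18 [ 48  85 135];20 [ 48  85 134];22 [ 48  84 134];24 [ 46  83 134];26 [ 56  93 143];28 [ 76 115 162];30 [ 99 141 184];32 [110 152 195];34 [115 156 198];36 [114 155 197];38 [113 155 197];40 [115 155 197];42 [116 153 194];44 [119 152 186];46 [121 150 181];48 [119 148 181];
```

Call:
drive_tool(rows=[{"dx": -12.29, "dy": -12.2, "dz": 0, "wz": 14.95, "hand": 85}, {"dx": -12.29, "dy": -12.2, "dz": 0, "wz": 14.95, "hand": 85}, {"dx": -12.29, "dy": -12.2, "dz": 0, "wz": 14.95, "hand": 85}, {"dx": -12.29, "dy": -12.2, "dz": 0, "wz": 14.95, "hand": 85}, {"dx": -12.29, "dy": -12.2, "dz": 0, "wz": 14.95, "hand": 85}, {"dx": -12.29, "dy": -12.2, "dz": 0, "wz": 14.95, "hand": 85}, {"dx": -12.29, "dy": -12.2, "dz": 0, "wz": 14.95, "hand": 85}, {"dx": -12.29, "dy": -12.2, "dz": 0, "wz": 14.95, "hand": 85}, {"dx": -12.29, "dy": -12.2, "dz": 0, "wz": 14.95, "hand": 85}, {"dx": -12.29, "dy": -12.2, "dz": 0, "wz": 14.95, "hand": 85}, {"dx": -12.29, "dy": -12.2, "dz": 0, "wz": 14.95, "hand": 85}, {"dx": -12.29, "dy": -12.2, "dz": 0, "wz": 14.95, "hand": 85}, {"dx": -12.29, "dy": -12.2, "dz": 0, "wz": 14.95, "hand": 85}, {"dx": -12.29, "dy": -12.2, "dz": 0, "wz": 14.95, "hand": 85}, {"dx": -12.29, "dy": -12.2, "dz": 0, "wz": 14.95, "hand": 85}, {"dx": -12.29, "dy": -12.2, "dz": 0, "wz": 14.95, "hand": 85}, {"dx": -12.29, "dy": -12.2, "dz": 0, "wz": 14.95, "hand": 85}, {"dx": -12.29, "dy": -12.2, "dz": 0, "wz": 14.95, "hand": 85}, {"dx": -12.29, "dy": -12.2, "dz": 1.8, "wz": 14.95, "hand": 70}, {"dx": -12.29, "dy": -12.2, "dz": 1.8, "wz": 14.95, "hand": 70}])

```text
invalid input at $.rows[0]: expected keys dx, dy, dz, wx, wy, wz, hand
```

```bash
python3 -c "
from h import *
go(.546,-.3027,.029,-3.6);print(bot.get_obs()['joint_pos'].round(2))"
```

```text
t 0.95 d [-12.29  -12.204   4.266] w [ 1.0000e-03 -0.0000e+00  1.4952e+01]
[ 1.24  0.24  0.01  1.34 -0.    1.57]
```

Call:
drive_tool(rows=[{"dx": -12.29, "dy": -12.2, "dz": 0, "wx": 0, "wy": 0, "wz": 14.95, "hand": 85}, {"dx": -12.29, "dy": -12.2, "dz": 0, "wx": 0, "wy": 0, "wz": 14.95, "hand": 85}, {"dx": -12.29, "dy": -12.2, "dz": 0, "wx": 0, "wy": 0, "wz": 14.95, "hand": 85}, {"dx": -12.29, "dy": -12.2, "dz": 0, "wx": 0, "wy": 0, "wz": 14.95, "hand": 85}, {"dx": -12.29, "dy": -12.2, "dz": 0, "wx": 0, "wy": 0, "wz": 14.95, "hand": 85}, {"dx": -12.29, "dy": -12.2, "dz": 0, "wx": 0, "wy": 0, "wz": 14.95, "hand": 85}, {"dx": -12.29, "dy": -12.2, "dz": 0, "wx": 0, "wy": 0, "wz": 14.95, "hand": 85}, {"dx": -12.29, "dy": -12.2, "dz": 0, "wx": 0, "wy": 0, "wz": 14.95, "hand": 85}, {"dx": -12.29, "dy": -12.2, "dz": 0, "wx": 0, "wy": 0, "wz": 14.95, "hand": 85}, {"dx": -12.29, "dy": -12.2, "dz": 0, "wx": 0, "wy": 0, "wz": 14.95, "hand": 85}, {"dx": -12.29, "dy": -12.2, "dz": 0, "wx": 0, "wy": 0, "wz": 14.95, "hand": 85}, {"dx": -12.29, "dy": -12.2, "dz": 0, "wx": 0, "wy": 0, "wz": 14.95, "hand": 85}, {"dx": -12.29, "dy": -12.2, "dz": 0, "wx": 0, "wy": 0, "wz": 14.95, "hand": 85}, {"dx": -12.29, "dy": -12.2, "dz": 0, "wx": 0, "wy": 0, "wz": 14.95, "hand": 85}, {"dx": -12.29, "dy": -12.2, "dz": 0, "wx": 0, "wy": 0, "wz": 14.95, "hand": 85}, {"dx": -12.29, "dy": -12.2, "dz": 0, "wx": 0, "wy": 0, "wz": 14.95, "hand": 85}, {"dx": -12.29, "dy": -12.2, "dz": 0, "wx": 0, "wy": 0, "wz": 14.95, "hand": 85}, {"dx": -12.29, "dy": -12.2, "dz": 0, "wx": 0, "wy": 0, "wz": 14.95, "hand": 70}, {"dx": -12.29, "dy": -12.2, "dz": 1.8, "wx": 0, "wy": 0, "wz": 14.95, "hand": 70}, {"dx": -12.29, "dy": -12.2, "dz": 1.8, "wx": 0, "wy": 0, "wz": 14.95, "hand": 70}])

```text
clock: 2.95
eef_pos: [0.5467, -0.304, 0.1511]
tool_rot: [0.729, 0.684, 0.0, 0.001]
ft_force: [0.4, -0.5, -0.5]
grip_width: 0.0698
grasp_force: 0.0
```

```bash
python3 -c "
from h import *
go(.546,-.3027,.029,-3.6);o=bot.get_obs();print(o['joint_pos'].round(2),o['eef_pos'],o['ft_force'])"
```

```text
t 2.95 d [ 0.027 -0.02   2.442] w [ 0.022  0.01  -0.015]
[-0.51  0.54  0.2   1.24  0.    1.13] [ 0.54667886 -0.30398245  0.15110295] [ 0.3904487  -0.54990485 -0.54025994]
```

Call:
drive_tool(rows=[{"dx": 0, "dy": 0, "dz": 1, "wx": 0, "wy": 0, "wz": 0, "hand": 70}, {"dx": 0, "dy": 0, "dz": 1.8, "wx": 0, "wy": 0, "wz": 0, "hand": 70}, {"dx": 0, "dy": 0, "dz": 2.2, "wx": 0, "wy": 0, "wz": 0, "hand": 70}, {"dx": 0, "dy": 0, "dz": 2.42, "wx": 0, "wy": 0, "wz": 0, "hand": 70}, {"dx": 0, "dy": 0, "dz": 2.42, "wx": 0, "wy": 0, "wz": 0, "hand": 70}, {"dx": 0, "dy": 0, "dz": 2.42, "wx": 0, "wy": 0, "wz": 0, "hand": 30}, {"dx": 0, "dy": 0, "dz": 2.42, "wx": 0, "wy": 0, "wz": 0, "hand": 30}, {"dx": 0, "dy": 0, "dz": 2.42, "wx": 0, "wy": 0, "wz": 0, "hand": 30}, {"dx": 0, "dy": 0, "dz": 2.42, "wx": 0, "wy": 0, "wz": 0, "hand": 30}, {"dx": 0, "dy": 0, "dz": 2.42, "wx": 0, "wy": 0, "wz": 0, "hand": 30}, {"dx": 0, "dy": 0, "dz": 2.42, "wx": 0, "wy": 0, "wz": 0, "hand": 30}, {"dx": 0, "dy": 0, "dz": 2.42, "wx": 0, "wy": 0, "wz": 0, "hand": 30}])

```text
clock: 4.15
eef_pos: [0.5476, -0.3034, 0.0338]
tool_rot: [0.729, 0.685, 0.001, 0.002]
ft_force: [-0.7, 0.4, 5.4]
grip_width: 0.0358
grasp_force: 60.7
```

```bash
python3 -c "
from h import *
print(bot.tip_extent);o=bot.get_obs();print(o['eef_pos'],o['ft_force'],o['tool_rot'])
cv2.imwrite('pics/g.png',cv2.resize(bot.camera('side')[130:330,270:450,::-1][:,:],None,fx=3,fy=3,interpolation=2))"
```

```text
0.011
[ 0.54759674 -0.30338831  0.03382566] [-0.67336684  0.38237858  5.42410835] [7.28901133e-01 6.84615125e-01 6.91226682e-04 2.18875858e-03]
```

View pics/g.png

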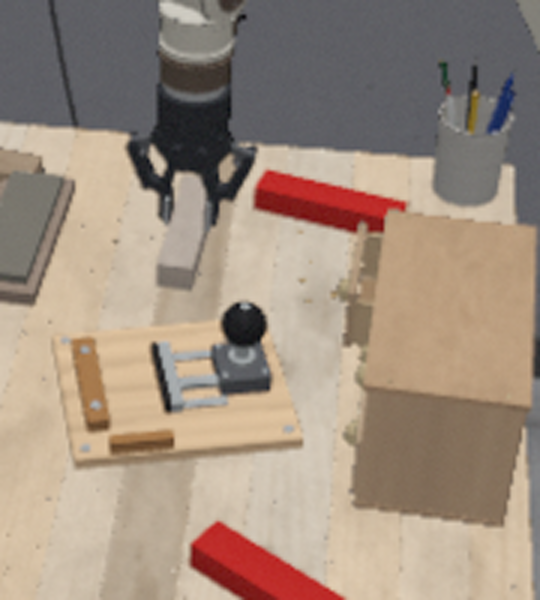

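Call:
drive_tool(rows=[{"dx": 0, "dy": 0, "dz": -0.3, "wx": 0, "wy": 0, "wz": 0, "hand": 30}, {"dx": 0, "dy": 0, "dz": -0.9, "wx": 0, "wy": 0, "wz": 0, "hand": 30}, {"dx": 0, "dy": 0, "dz": -1.5, "wx": 0, "wy": 0, "wz": 0, "hand": 30}, {"dx": 0, "dy": 0, "dz": -1.5, "wx": 0, "wy": 0, "wz": 0, "hand": 30}, {"dx": 0, "dy": 0, "dz": -1.5, "wx": 0, "wy": 0, "wz": 0, "hand": 30}, {"dx": 0, "dy": 0, "dz": -1.5, "wx": 0, "wy": 0, "wz": 0, "hand": 30}])

```text
clock: 4.8
eef_pos: [0.5451, -0.302, 0.1049]
tool_rot: [0.729, 0.685, -0.0, -0.001]
ft_force: [-0.2, -0.2, -2.4]
grip_width: 0.0359
grasp_force: 60.3
```

```bash
python3 -c "
from h import *
o=bot.get_obs();print(o['eef_pos'],o['ft_force'],o['grip_width'])
a=np.radians(15.8); ex=np.array([np.cos(a),np.sin(a)]); ey=np.array([-ex[1],ex[0]]); S=np.array([.5837,-.0472])
P=S-.005*ex-.010*ey
go(*P,.105,15.8)
print(P)
cv2.imwrite('pics/g2.png',cv2.resize(bot.camera('side')[130:290,270:400,::-1],None,fx=4,fy=3.5,interpolation=2))
cv2.imwrite('pics/t2.png',bot.camera('top')[:,:,::-1])"
```

```text
[ 0.5450952  -0.30199891  0.10493066] [-0.21517603 -0.18778206 -2.43615447] 0.035857668106882776
t 4.8 d [4.912e+00 4.240e-01 3.000e-03] w [-0.024 -0.017 -3.878]
[ 0.58161171 -0.05818358]
```

View pics/g2.png

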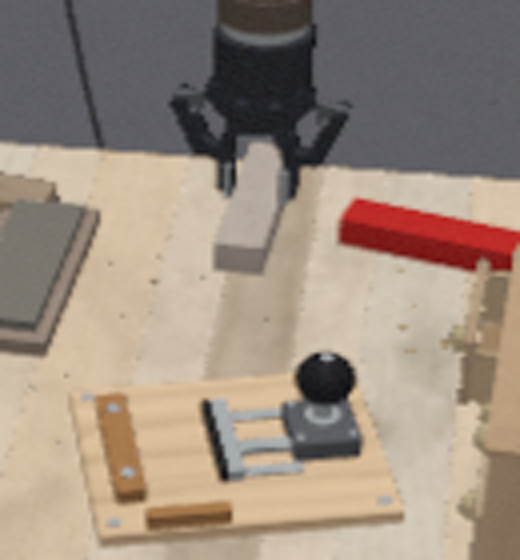

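Call:
drive_tool(rows=[{"dx": 0.7, "dy": 0.06, "dz": 0, "wx": 0, "wy": 0, "wz": -0.5, "hand": 30}, {"dx": 1.4, "dy": 0.12, "dz": 0, "wx": 0, "wy": 0, "wz": -1.1, "hand": 30}, {"dx": 2.1, "dy": 0.18, "dz": 0, "wx": 0, "wy": 0, "wz": -1.7, "hand": 30}, {"dx": 2.8, "dy": 0.24, "dz": 0, "wx": 0, "wy": 0, "wz": -2.2, "hand": 30}, {"dx": 3.5, "dy": 0.3, "dz": 0, "wx": 0, "wy": 0, "wz": -2.8, "hand": 30}, {"dx": 4.2, "dy": 0.36, "dz": 0, "wx": 0, "wy": 0, "wz": -3.3, "hand": 30}, {"dx": 4.7, "dy": 0.41, "dz": 0, "wx": 0, "wy": 0, "wz": -3.7, "hand": 30}, {"dx": 4.91, "dy": 0.42, "dz": 0, "wx": 0, "wy": 0, "wz": -3.88, "hand": 30}, {"dx": 4.91, "dy": 0.42, "dz": 0, "wx": 0, "wy": 0, "wz": -3.88, "hand": 30}, {"dx": 4.91, "dy": 0.42, "dz": 0, "wx": 0, "wy": 0, "wz": -3.88, "hand": 30}])

```text
clock: 5.9
eef_pos: [0.582, -0.0596, 0.1057]
tool_rot: [0.603, 0.797, -0.001, -0.0]
ft_force: [0.2, -0.2, -1.0]
grip_width: 0.0356
grasp_force: 60.2
```

```bash
python3 -c "
from h import *
o=bot.get_obs();print(o['eef_pos'],o['ft_force'],o['grip_width'])
go(.5816,-.0582,.052,15.8)
cv2.imwrite('pics/t3.png',cv2.resize(bot.camera('top')[180:340,270:430,::-1],None,fx=3.5,fy=3.5,interpolation=2))"
```

```text
[ 0.58196475 -0.05958263  0.10570706] [ 0.23447061 -0.22280128 -1.01207982] 0.03558294594863484
t 5.9 d [0.029 0.002 1.074] w [-0.015  0.003 -0.008]
```

View pics/t3.png

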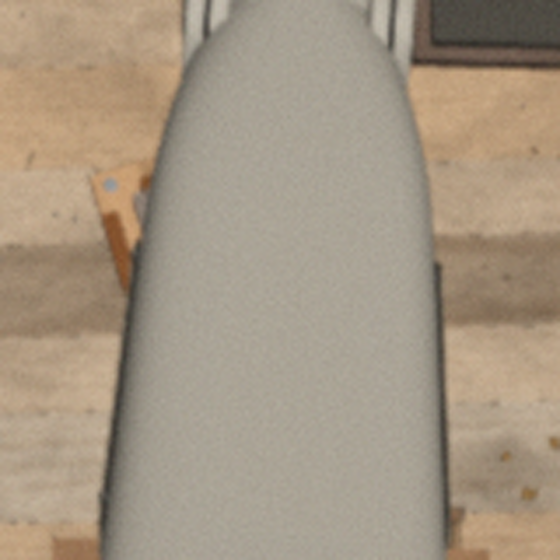

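Call:
drive_tool(rows=[{"dx": 0, "dy": 0, "dz": 0.5, "wx": 0, "wy": 0, "wz": 0, "hand": 30}, {"dx": 0, "dy": 0, "dz": 0.85, "wx": 0, "wy": 0, "wz": 0, "hand": 30}, {"dx": 0, "dy": 0, "dz": 1.0, "wx": 0, "wy": 0, "wz": 0, "hand": 30}, {"dx": 0, "dy": 0, "dz": 1.05, "wx": 0, "wy": 0, "wz": 0, "hand": 30}, {"dx": 0, "dy": 0, "dz": 1.05, "wx": 0, "wy": 0, "wz": 0, "hand": 30}])

```text
clock: 6.45
eef_pos: [0.5825, -0.0596, 0.054]
tool_rot: [0.604, 0.797, 0.0, 0.0]
ft_force: [0.5, -0.1, -2.0]
grip_width: 0.0359
grasp_force: 60.2
```

```bash
python3 -c "
from h import *
o=bot.get_obs();print(o['eef_pos'],o['ft_force'],o['ft_torque'])
cv2.imwrite('pics/s3.png',cv2.resize(bot.camera('side')[195:305,260:400,::-1],None,fx=5.5,fy=5.5,interpolation=2))"
```

```text
[ 0.58250615 -0.05959443  0.05396101] [ 0.52967251 -0.14498336 -2.01956308] [-0.01069268  0.00130796 -0.05697878]
```

View pics/s3.png

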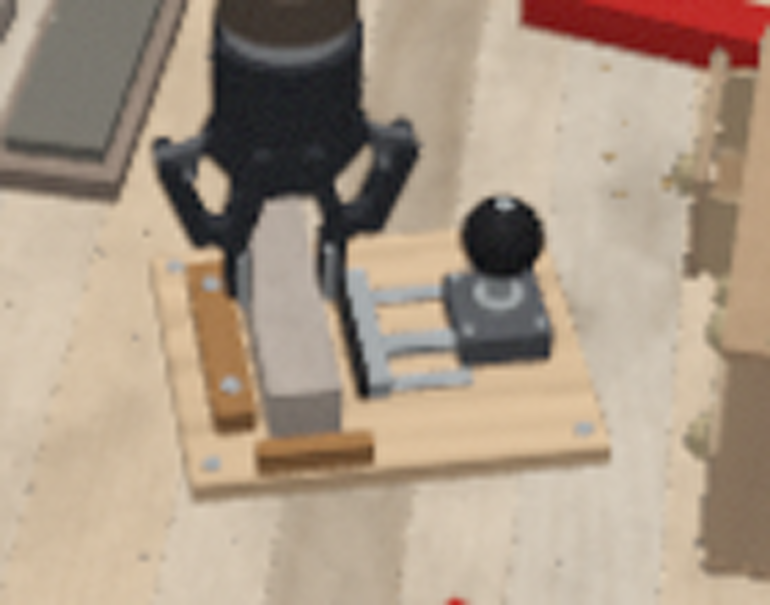

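Call:
drive_tool(rows=[{"dx": 0, "dy": 0, "dz": 0.03, "wx": 0, "wy": 0, "wz": 0, "hand": 30}, {"dx": 0, "dy": 0, "dz": 0.06, "wx": 0, "wy": 0, "wz": 0, "hand": 30}, {"dx": 0, "dy": 0, "dz": 0.08, "wx": 0, "wy": 0, "wz": 0, "hand": 30}, {"dx": 0, "dy": 0, "dz": 0.08, "wx": 0, "wy": 0, "wz": 0, "hand": 30}])

```text
clock: 6.9
eef_pos: [0.5823, -0.0587, 0.0498]
tool_rot: [0.603, 0.798, -0.0, -0.0]
ft_force: [-0.1, -0.3, -2.2]
grip_width: 0.0357
grasp_force: 60.2
```

Call:
drive_tool(rows=[{"dx": 0, "dy": 0, "dz": 0.02, "wx": 0, "wy": 0, "wz": 0, "hand": 30}, {"dx": 0, "dy": 0, "dz": 0.04, "wx": 0, "wy": 0, "wz": 0, "hand": 30}, {"dx": 0, "dy": 0, "dz": 0.04, "wx": 0, "wy": 0, "wz": 0, "hand": 30}])

```text
clock: 7.2
eef_pos: [0.5825, -0.0588, 0.0489]
tool_rot: [0.603, 0.798, 0.0, 0.0]
ft_force: [-1.9, 0.9, 4.2]
grip_width: 0.0359
grasp_force: 60.9
```

Call:
drive_tool(rows=[{"dx": 0.04, "dy": 0, "dz": 0, "wx": 0, "wy": 0, "wz": 0, "hand": 30}, {"dx": 0.08, "dy": 0, "dz": 0, "wx": 0, "wy": 0, "wz": 0, "hand": 30}, {"dx": 0.12, "dy": 0, "dz": 0, "wx": 0, "wy": 0, "wz": 0, "hand": 30}, {"dx": 0.15, "dy": 0, "dz": 0, "wx": 0, "wy": 0, "wz": 0, "hand": 30}, {"dx": 0.15, "dy": 0, "dz": 0, "wx": 0, "wy": 0, "wz": 0, "hand": 30}])

```text
clock: 7.7
eef_pos: [0.5816, -0.0519, 0.0488]
tool_rot: [0.603, 0.798, 0.0, 0.001]
ft_force: [0.3, -3.5, 5.5]
grip_width: 0.0356
grasp_force: 61.0
```

Call:
drive_tool(rows=[{"dx": 0.03, "dy": 0, "dz": 0, "wx": 0, "wy": 0, "wz": 0, "hand": 30}, {"dx": 0.06, "dy": 0, "dz": 0, "wx": 0, "wy": 0, "wz": 0, "hand": 30}, {"dx": 0.06, "dy": 0, "dz": 0, "wx": 0, "wy": 0, "wz": 0, "hand": 30}])

```text
clock: 8.0
eef_pos: [0.581, -0.0497, 0.0488]
tool_rot: [0.603, 0.797, 0.0, 0.002]
ft_force: [1.5, -4.7, 5.7]
grip_width: 0.0357
grasp_force: 60.9
```

Call:
drive_tool(rows=[{"dx": 0.03, "dy": 0, "dz": 0, "wx": 0, "wy": 0, "wz": 0, "hand": 30}, {"dx": 0.06, "dy": 0, "dz": 0, "wx": 0, "wy": 0, "wz": 0, "hand": 30}, {"dx": 0.06, "dy": 0, "dz": 0, "wx": 0, "wy": 0, "wz": 0, "hand": 30}])

```text
clock: 8.3
eef_pos: [0.581, -0.0495, 0.0489]
tool_rot: [0.604, 0.797, -0.002, 0.004]
ft_force: [3.7, -11.8, 2.5]
grip_width: 0.0358
grasp_force: 60.7
```

Call:
drive_tool(rows=[{"dx": -0.04, "dy": 0, "dz": -0.04, "wx": 0, "wy": 0, "wz": 0, "hand": 30}, {"dx": -0.04, "dy": 0, "dz": -0.06, "wx": 0, "wy": 0, "wz": 0, "hand": 30}, {"dx": -0.04, "dy": 0, "dz": -0.06, "wx": 0, "wy": 0, "wz": 0, "hand": 55}, {"dx": -0.04, "dy": 0, "dz": -0.06, "wx": 0, "wy": 0, "wz": 0, "hand": 55}, {"dx": -0.04, "dy": 0, "dz": -0.06, "wx": 0, "wy": 0, "wz": 0, "hand": 55}, {"dx": -0.04, "dy": 0, "dz": -0.06, "wx": 0, "wy": 0, "wz": 0, "hand": 55}, {"dx": -0.04, "dy": 0, "dz": -0.6, "wx": 0, "wy": 0, "wz": 0, "hand": 55}, {"dx": -0.04, "dy": 0, "dz": -1.4, "wx": 0, "wy": 0, "wz": 0, "hand": 55}, {"dx": -0.04, "dy": 0, "dz": -2.2, "wx": 0, "wy": 0, "wz": 0, "hand": 65}, {"dx": -0.04, "dy": 0, "dz": -2.2, "wx": 0, "wy": 0, "wz": 0, "hand": 65}, {"dx": -0.04, "dy": 0, "dz": -2.2, "wx": 0, "wy": 0, "wz": 0, "hand": 65}])

```text
clock: 9.4
eef_pos: [0.58, -0.0475, 0.1591]
tool_rot: [0.603, 0.798, 0.001, 0.001]
ft_force: [0.7, -0.3, 0.7]
grip_width: 0.065
grasp_force: 0.0
```

```bash
python3 -c "
from h import *
o=bot.get_obs();print(o['eef_pos'],o['ft_force'],o['joint_pos'].round(2))
im=bot.camera('side')
for p in bot.look_for('side','wood_strip'): print(p)
for r in bot.look_for('side','knob_center')[:2]: print(r)
cv2.imwrite('pics/s4.png',cv2.resize(im[195:305,260:400,::-1],None,fx=5.5,fy=5.5,interpolation=2))"
```

```text
[ 0.58001379 -0.04754755  0.15910312] [ 0.72188858 -0.30004932  0.66951164] [-0.08  0.45  0.08  1.2   0.    1.21]
{'extent': [376.0, 196.8, 47.8, 19.3], 'score': 0.97}
{'extent': [310.1, 255.7, 21.1, 41.7], 'score': 0.85}
{'extent': [364.0, 326.1, 62.7, 44.1], 'score': 0.75}
{'extent': [329.1, 256.9, 85.3, 58.4], 'score': 0.56}
```

View pics/s4.png

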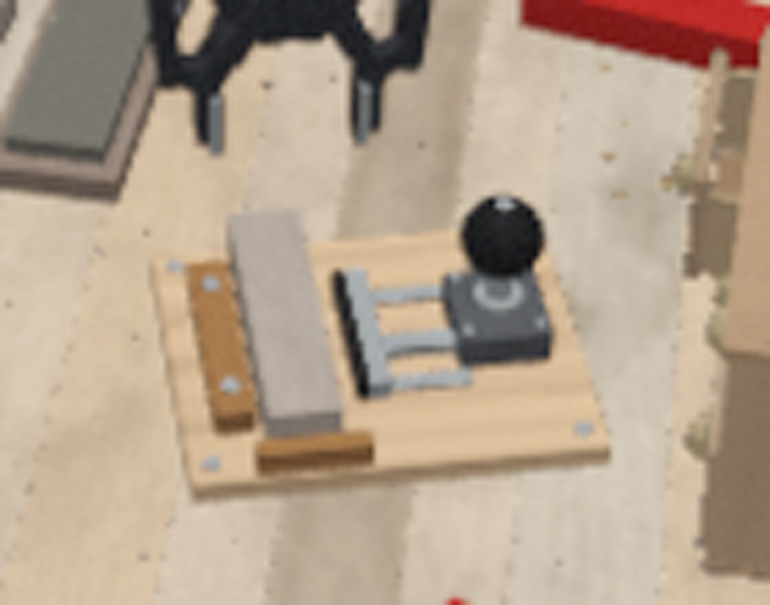

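```bash
python3 -c "
from h import *
print(at('side',(503+.5)/5.5-.5+260,(236+.5)/5.5-.5+195,.08))
# circle fit in the top0 picture around knob
g=cv2.imread('pics/top0.png'); m=(g.max(2)<45).astype(np.uint8)
for n,f,b in (('top','pics/top0.png',(335,265,375,305)),):
    s=m[b[1]:b[3],b[0]:b[2]]; k,l,st,c=cv2.connectedComponentsWithStats(s); print(st,c+np.array(b[:2]))
C=cv2.HoughCircles(cv2.resize(cv2.cvtColor(g,6)[255:315,325:385],None,fx=8,fy=8,interpolation=2),cv2.HOUGH_GRADIENT,1,100,param1=80,param2=20,minRadius=55,maxRadius=110); print(C)
for u,v,r in C[0][:2]: print(at('top',(u+.5)/8-.5+325,(v+.5)/8-.5+255,.08), r/8)
go(.4765,-.078,.159,105.8)"
```

```text
[ 0.47123683 -0.08133073  0.08      ]
[[   0    0   40   40 1335]
 [  10    9   20   19  265]] [[354.52134831 284.81947566]
 [354.39245283 282.89056604]]
[[[241.5 240.5  93.8]]]
[ 0.46812998 -0.07936668  0.08      ] 11.725
t 9.55 d [-0.033 -2.119 -0.052] w [-1.7000e-02 -4.1000e-02 -1.7996e+01]
```

Call:
drive_tool(rows=[{"dx": -0.01, "dy": -0.6, "dz": 0, "wx": 0, "wy": 0, "wz": -1.7, "hand": 80}, {"dx": -0.02, "dy": -1.2, "dz": 0, "wx": 0, "wy": 0, "wz": -3.4, "hand": 80}, {"dx": -0.04, "dy": -1.8, "dz": 0, "wx": 0, "wy": 0, "wz": -5.1, "hand": 80}, {"dx": -0.04, "dy": -2.25, "dz": 0, "wx": 0, "wy": 0, "wz": -6.8, "hand": 80}, {"dx": -0.04, "dy": -2.25, "dz": 0, "wx": 0, "wy": 0, "wz": -8.5, "hand": 80}, {"dx": -0.04, "dy": -2.25, "dz": 0, "wx": 0, "wy": 0, "wz": -10.2, "hand": 80}, {"dx": -0.04, "dy": -2.25, "dz": 0, "wx": 0, "wy": 0, "wz": -11.9, "hand": 80}, {"dx": -0.04, "dy": -2.25, "dz": 0, "wx": 0, "wy": 0, "wz": -13.6, "hand": 80}, {"dx": -0.04, "dy": -2.25, "dz": 0, "wx": 0, "wy": 0, "wz": -15.3, "hand": 80}, {"dx": -0.04, "dy": -2.25, "dz": 0, "wx": 0, "wy": 0, "wz": -17, "hand": 80}, {"dx": -0.04, "dy": -2.25, "dz": 0, "wx": 0, "wy": 0, "wz": -18, "hand": 80}, {"dx": -0.04, "dy": -2.25, "dz": 0, "wx": 0, "wy": 0, "wz": -18, "hand": 80}, {"dx": -0.04, "dy": -2.25, "dz": 0, "wx": 0, "wy": 0, "wz": -18, "hand": 80}])

```text
clock: 10.85
eef_pos: [0.4708, -0.0802, 0.1567]
tool_rot: [-0.137, 0.991, 0.0, -0.001]
ft_force: [-0.4, -0.1, 0.4]
grip_width: 0.0799
grasp_force: 0.0
```

```bash
python3 -c "
from h import *
go(.472,-.080,.071,105.8); o=bot.get_obs(); print(o['joint_pos'].round(2),o['ft_torque'])"
```

```text
t 10.85 d [-0.028 -0.005  1.715] w [ 0.012 -0.024 -0.019]
[-0.17  0.26 -0.21  1.11  0.   -0.44] [-0.04093502  0.02184774 -0.00711396]
```

Call:
drive_tool(rows=[{"dx": -0.02, "dy": 0, "dz": 0.5, "wx": 0, "wy": 0, "wz": 0, "hand": 75}, {"dx": -0.02, "dy": 0, "dz": 1.0, "wx": 0, "wy": 0, "wz": 0, "hand": 75}, {"dx": -0.02, "dy": 0, "dz": 1.4, "wx": 0, "wy": 0, "wz": 0, "hand": 75}, {"dx": -0.02, "dy": 0, "dz": 1.65, "wx": 0, "wy": 0, "wz": 0, "hand": 75}, {"dx": -0.02, "dy": 0, "dz": 1.7, "wx": 0, "wy": 0, "wz": 0, "hand": 75}, {"dx": -0.02, "dy": 0, "dz": 1.7, "wx": 0, "wy": 0, "wz": 0, "hand": 52}, {"dx": -0.02, "dy": 0, "dz": 1.7, "wx": 0, "wy": 0, "wz": 0, "hand": 52}, {"dx": -0.02, "dy": 0, "dz": 1.7, "wx": 0, "wy": 0, "wz": 0, "hand": 52}])

```text
clock: 11.65
eef_pos: [0.4733, -0.0802, 0.0737]
tool_rot: [-0.137, 0.991, -0.0, 0.001]
ft_force: [0.9, 0.5, -0.3]
grip_width: 0.0521
grasp_force: 0.0
```

```bash
python3 -c "
from h import *
o=bot.get_obs(); print(o['joint_pos'].round(2),o['ft_torque'],o['eef_pos'])
cv2.imwrite('pics/s5.png',cv2.resize(bot.camera('side')[185:295,270:410,::-1],None,fx=5.5,fy=5.5,interpolation=2))"
```

```text
[-0.17  0.35 -0.32  0.9   0.   -0.44] [ 0.04229688 -0.01869448 -0.02038101] [ 0.47326951 -0.08018981  0.07367938]
```

View pics/s5.png

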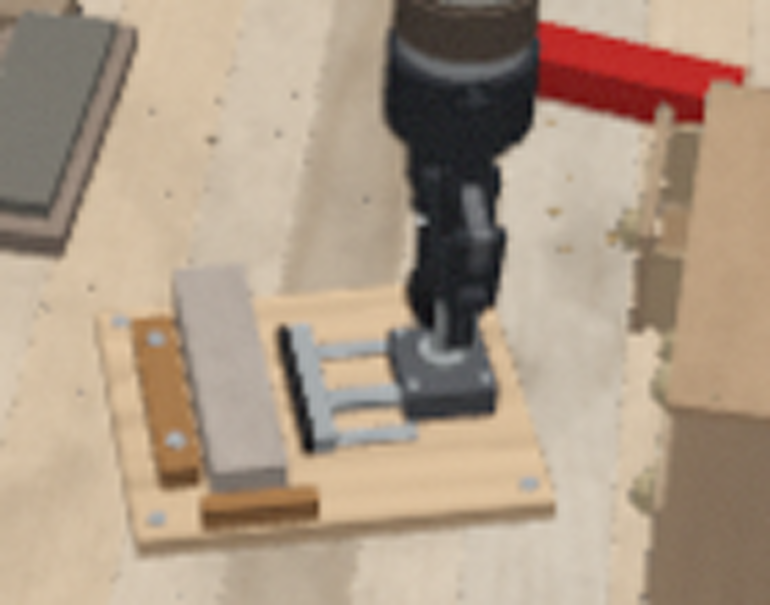

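Call:
drive_tool(rows=[{"dx": 0, "dy": 0, "dz": 0, "wx": 0, "wy": 0, "wz": 0, "hand": 35}, {"dx": 0, "dy": 0, "dz": 0, "wx": 0, "wy": 0, "wz": 0, "hand": 35}, {"dx": 0, "dy": 0, "dz": 0, "wx": 0, "wy": 0, "wz": 0, "hand": 35}, {"dx": 0, "dy": 0, "dz": 0, "wx": 0, "wy": 0, "wz": 0, "hand": 35}, {"dx": 0, "dy": 0, "dz": 0, "wx": 0, "wy": 0, "wz": 0, "hand": 35}])

```text
clock: 12.2
eef_pos: [0.4729, -0.0794, 0.0739]
tool_rot: [-0.138, 0.99, 0.001, 0.001]
ft_force: [-1.8, 2.9, 6.0]
grip_width: 0.0417
grasp_force: 59.8
```

```bash
python3 -c "
from h import *
o=bot.get_obs(); print(o['ft_force'],o['ft_torque'],o['eef_pos'])"
```

```text
[-1.77743489  2.92831407  5.99990978] [ 0.57808021  0.32220002 -0.03083025] [ 0.47294288 -0.07941522  0.07394204]
```

Call:
drive_tool(rows=[{"dx": 0, "dy": 0, "dz": 0, "wx": 0, "wy": 0, "wz": 1, "hand": 35}, {"dx": 0, "dy": 0, "dz": 0, "wx": 0, "wy": 0, "wz": 2, "hand": 35}, {"dx": 0, "dy": 0, "dz": 0, "wx": 0, "wy": 0, "wz": 3, "hand": 35}, {"dx": 0, "dy": 0, "dz": 0, "wx": 0, "wy": 0, "wz": 4, "hand": 35}, {"dx": 0, "dy": 0, "dz": 0, "wx": 0, "wy": 0, "wz": 5, "hand": 35}, {"dx": 0, "dy": 0, "dz": 0, "wx": 0, "wy": 0, "wz": 6, "hand": 35}])

```text
clock: 12.8
eef_pos: [0.4729, -0.0795, 0.0739]
tool_rot: [0.125, 0.992, 0.001, 0.001]
ft_force: [-1.1, 1.7, 6.9]
grip_width: 0.0416
grasp_force: 59.8
```

```bash
cat > s.py <<'E'
from h import *
o=bot.get_obs(); R=Rot.from_quat(o['tool_rot']).as_matrix(); print(o['ft_force'].round(2),o['ft_torque'].round(3),o['eef_pos'].round(4),'yaw',np.degrees(np.arctan2(R[1,1],R[0,1])).round(1),o['joint_pos'][5].round(2))
E
cat > v.py <<'E'
from h import *
import sys
cv2.imwrite(sys.argv[1],cv2.resize(bot.camera('side')[205:295,270:380,::-1],None,fx=5.5,fy=5.5,interpolation=2))
E
python3 s.py
```

```text
[-1.06  1.69  6.87] [0.472 0.26  0.148] [ 0.4729 -0.0795  0.0739] yaw 75.6 0.08
```

Call:
drive_tool(rows=[{"dx": 0, "dy": 0, "dz": 0, "wx": 0, "wy": 0, "wz": 0.5, "hand": 35}, {"dx": 0, "dy": 0, "dz": 0, "wx": 0, "wy": 0, "wz": 1, "hand": 35}, {"dx": 0, "dy": 0, "dz": 0, "wx": 0, "wy": 0, "wz": 1.5, "hand": 35}, {"dx": 0, "dy": 0, "dz": 0, "wx": 0, "wy": 0, "wz": 2, "hand": 35}])

```text
clock: 13.2
eef_pos: [0.4729, -0.0795, 0.0739]
tool_rot: [0.21, 0.978, 0.001, 0.001]
ft_force: [-2.1, 1.7, 6.5]
grip_width: 0.0414
grasp_force: 59.8
```

```bash
python3 s.py; python3 v.py pics/s6.png
```

```text
[-2.1   1.75  6.52] [0.514 0.335 0.188] [ 0.4729 -0.0795  0.0739] yaw 65.7 0.26
```

View pics/s6.png

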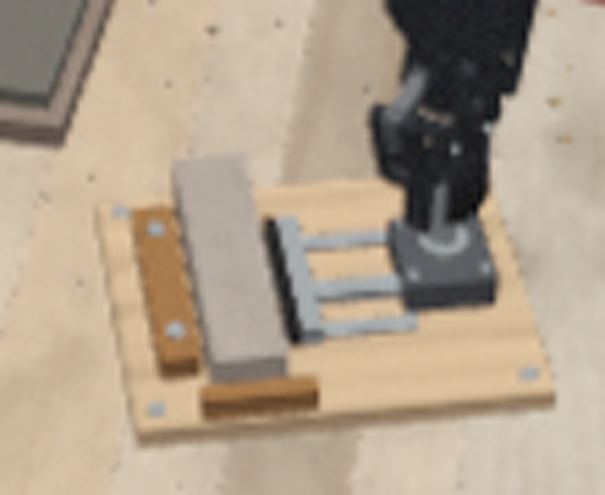

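Call:
drive_tool(rows=[{"dx": 0, "dy": 0, "dz": 0, "wx": 0, "wy": 0, "wz": 0.4, "hand": 35}, {"dx": 0, "dy": 0, "dz": 0, "wx": 0, "wy": 0, "wz": 0.8, "hand": 35}, {"dx": 0, "dy": 0, "dz": 0, "wx": 0, "wy": 0, "wz": 1.2, "hand": 35}])

```text
clock: 13.55
eef_pos: [0.4729, -0.0795, 0.0739]
tool_rot: [0.261, 0.965, 0.001, 0.001]
ft_force: [-2.1, 1.7, 5.2]
grip_width: 0.0413
grasp_force: 59.8
```

```bash
python3 s.py
```

```text
[-2.07  1.75  5.21] [0.384 0.314 0.135] [ 0.4729 -0.0795  0.0739] yaw 59.8 0.36
```

Call:
drive_tool(rows=[{"dx": 0, "dy": 0, "dz": 0, "wx": 0, "wy": 0, "wz": 0.2, "hand": 35}, {"dx": 0, "dy": 0, "dz": 0, "wx": 0, "wy": 0, "wz": 0.4, "hand": 35}, {"dx": 0, "dy": 0, "dz": 0, "wx": 0, "wy": 0, "wz": 0.6, "hand": 35}])

```text
clock: 13.85
eef_pos: [0.4729, -0.0795, 0.0739]
tool_rot: [0.286, 0.958, 0.001, 0.001]
ft_force: [-1.6, 2.1, 6.2]
grip_width: 0.0412
grasp_force: 59.8
```

```bash
python3 s.py
```

```text
[-1.59  2.12  6.23] [0.438 0.291 0.117] [ 0.4729 -0.0795  0.0739] yaw 56.8 0.41
```

Call:
drive_tool(rows=[{"dx": 0, "dy": 0, "dz": 0, "wx": 0, "wy": 0, "wz": 0.5, "hand": 35}, {"dx": 0, "dy": 0, "dz": 0, "wx": 0, "wy": 0, "wz": 1, "hand": 35}, {"dx": 0, "dy": 0, "dz": 0, "wx": 0, "wy": 0, "wz": 1.5, "hand": 35}, {"dx": 0, "dy": 0, "dz": 0, "wx": 0, "wy": 0, "wz": 2, "hand": 35}, {"dx": 0, "dy": 0, "dz": 0, "wx": 0, "wy": 0, "wz": 2.5, "hand": 35}, {"dx": 0, "dy": 0, "dz": 0, "wx": 0, "wy": 0, "wz": 3, "hand": 35}])

```text
clock: 14.45
eef_pos: [0.4729, -0.0796, 0.0739]
tool_rot: [0.409, 0.913, 0.001, 0.0]
ft_force: [-1.1, 2.0, 4.9]
grip_width: 0.0415
grasp_force: 59.8
```

```bash
cat >> s.py <<'E'
T=[o['ft_torque'][2]]
for i in range(4): bot.camera('side'); T.append(bot.get_obs()['ft_torque'][2])
print(np.round(T,3), np.mean(T).round(3))
E
python3 s.py
```

```text
[-1.09  1.95  4.91] [0.429 0.289 0.181] [ 0.4729 -0.0796  0.0739] yaw 41.7 0.67
[ 0.181 -0.071 -0.121 -0.085 -0.125] -0.044
```

```bash
cat > gap.py <<'E'
from h import *
im=bot.camera('side'); a=np.radians(15.8); ex=np.array([np.cos(a),np.sin(a)]); ey=np.array([-ex[1],ex[0]]); S=np.array([.5837,-.0472])
for z in (.03,):
  for y in (-.02,0.,.02):
    xs=np.arange(-60,12,2)/1e3; uv=np.array([[px('side',[*(S+x*ex+(y+d)*ey),z]) for d in np.arange(-8,9,4)/1e3] for x in xs],np.float32)
    v=cv2.remap(im,uv,None,1).mean((1,2)).astype(int); print(y,dict(zip((xs*1e3).round().astype(int).tolist(),v.tolist())))
E
python3 gap.py; python3 -c "
from h import *
print(bot.get_obs()['clock'])"
```

```text
-0.02 {-60: 170, -58: 167, -56: 168, -54: 169, -52: 169, -50: 171, -48: 171, -46: 168, -44: 165, -42: 168, -40: 173, -38: 171, -36: 170, -34: 163, -32: 133, -30: 85, -28: 89, -26: 129, -24: 162, -22: 172, -20: 172, -18: 173, -16: 173, -14: 173, -12: 171, -10: 170, -8: 170, -6: 170, -4: 171, -2: 171, 0: 171, 2: 172, 4: 173, 6: 173, 8: 171, 10: 163}
0.0 {-60: 183, -58: 186, -56: 187, -54: 187, -52: 187, -50: 187, -48: 186, -46: 184, -44: 178, -42: 171, -40: 171, -38: 170, -36: 169, -34: 162, -32: 133, -30: 84, -28: 87, -26: 129, -24: 162, -22: 173, -20: 172, -18: 171, -16: 171, -14: 171, -12: 170, -10: 169, -8: 169, -6: 169, -4: 169, -2: 171, 0: 172, 2: 171, 4: 172, 6: 172, 8: 170, 10: 162}
0.02 {-60: 152, -58: 154, -56: 157, -54: 159, -52: 159, -50: 157, -48: 153, -46: 150, -44: 153, -42: 160, -40: 170, -38: 170, -36: 170, -34: 162, -32: 133, -30: 80, -28: 79, -26: 120, -24: 155, -22: 168, -20: 170, -18: 170, -16: 170, -14: 170, -12: 170, -10: 170, -8: 170, -6: 170, -4: 171, -2: 171, 0: 172, 2: 173, 4: 174, 6: 175, 8: 173, 10: 166}
14.7
```

```bash
sed -i 's/v=cv2.remap(im,uv,None,1).mean((1,2)).astype(int)/q=cv2.remap(im,uv,None,1).mean(1); v=(q[:,0]-q[:,2]).astype(int)/; s/(-.02,0.,.02)/(0.,)/; s/(.03,)/(.03,.045)/; s/-60,12,2/-40,36,2/' gap.py; python3 gap.py
```

```text
0.0 {-40: -2, -38: -6, -36: -5, -34: -5, -32: -5, -30: 0, -28: 9, -26: 16, -24: 20, -22: 20, -20: 20, -18: 20, -16: 20, -14: 21, -12: 20, -10: 21, -8: 21, -6: 21, -4: 21, -2: 21, 0: 21, 2: 21, 4: 21, 6: 21, 8: 21, 10: 21, 12: 21, 14: 26, 16: 43, 18: 66, 20: 84, 22: 88, 24: 89, 26: 90, 28: 90, 30: 90, 32: 89, 34: 90}
0.0 {-40: 10, -38: -1, -36: -5, -34: -6, -32: -6, -30: -6, -28: -3, -26: 4, -24: 13, -22: 18, -20: 20, -18: 20, -16: 20, -14: 20, -12: 20, -10: 21, -8: 21, -6: 21, -4: 21, -2: 20, 0: 21, 2: 21, 4: 21, 6: 21, 8: 21, 10: 21, 12: 21, 14: 21, 16: 24, 18: 39, 20: 62, 22: 83, 24: 89, 26: 89, 28: 90, 30: 90, 32: 89, 34: 88}
```

Call:
drive_tool(rows=[{"dx": 0, "dy": 0, "dz": 0, "wx": 0, "wy": 0, "wz": 0.4, "hand": 35}, {"dx": 0, "dy": 0, "dz": 0, "wx": 0, "wy": 0, "wz": 0.8, "hand": 35}, {"dx": 0, "dy": 0, "dz": 0, "wx": 0, "wy": 0, "wz": 1.2, "hand": 35}])

```text
clock: 15.05
eef_pos: [0.4729, -0.0796, 0.0739]
tool_rot: [0.456, 0.89, 0.001, 0.0]
ft_force: [-1.7, 1.4, 5.4]
grip_width: 0.0414
grasp_force: 59.8
```

```bash
python3 s.py; python3 gap.py
```

```text
[-1.71  1.38  5.36] [0.444 0.359 0.178] [ 0.4729 -0.0796  0.0739] yaw 35.8 0.78
[ 0.178 -0.12  -0.109 -0.137 -0.113] -0.06
0.0 {-40: 6, -38: -5, -36: -6, -34: -6, -32: -5, -30: -1, -28: 7, -26: 15, -24: 19, -22: 20, -20: 20, -18: 20, -16: 20, -14: 20, -12: 20, -10: 20, -8: 20, -6: 21, -4: 21, -2: 21, 0: 21, 2: 21, 4: 20, 6: 20, 8: 20, 10: 21, 12: 20, 14: 23, 16: 40, 18: 64, 20: 84, 22: 89, 24: 88, 26: 89, 28: 90, 30: 89, 32: 90, 34: 90}
0.0 {-40: 16, -38: 2, -36: -4, -34: -6, -32: -6, -30: -5, -28: -4, -26: 3, -24: 13, -22: 18, -20: 20, -18: 21, -16: 21, -14: 20, -12: 20, -10: 20, -8: 21, -6: 21, -4: 21, -2: 21, 0: 21, 2: 21, 4: 21, 6: 21, 8: 20, 10: 21, 12: 21, 14: 21, 16: 22, 18: 34, 20: 59, 22: 84, 24: 89, 26: 89, 28: 90, 30: 90, 32: 89, 34: 89}
```

Call:
drive_tool(rows=[{"dx": 0, "dy": 0, "dz": 0, "wx": 0, "wy": 0, "wz": 0.4, "hand": 35}, {"dx": 0, "dy": 0, "dz": 0, "wx": 0, "wy": 0, "wz": 0.8, "hand": 35}])

```text
clock: 15.5
eef_pos: [0.4729, -0.0796, 0.0739]
tool_rot: [0.487, 0.874, 0.001, 0.0]
ft_force: [-1.8, 1.9, 5.0]
grip_width: 0.0416
grasp_force: 59.9
```

```bash
python3 s.py
```

```text
[-1.82  1.89  4.99] [0.425 0.407 0.135] [ 0.4729 -0.0796  0.0739] yaw 31.8 0.85
[ 0.135 -0.12  -0.059 -0.16  -0.141] -0.069
```

Call:
drive_tool(rows=[{"dx": 0, "dy": 0, "dz": 0, "wx": 0, "wy": 0, "wz": 0.4, "hand": 35}, {"dx": 0, "dy": 0, "dz": 0, "wx": 0, "wy": 0, "wz": 0.8, "hand": 35}])

```text
clock: 15.9
eef_pos: [0.4728, -0.0796, 0.0739]
tool_rot: [0.517, 0.856, 0.001, 0.0]
ft_force: [-1.6, 1.9, 5.8]
grip_width: 0.0415
grasp_force: 59.9
```

```bash
python3 s.py
```

```text
[-1.58  1.86  5.77] [0.388 0.328 0.092] [ 0.4728 -0.0796  0.0739] yaw 27.8 0.92
[ 0.092 -0.156 -0.132 -0.138 -0.089] -0.085
```

Call:
drive_tool(rows=[{"dx": 0, "dy": 0, "dz": 0, "wx": 0, "wy": 0, "wz": 0.4, "hand": 35}, {"dx": 0, "dy": 0, "dz": 0, "wx": 0, "wy": 0, "wz": 0.8, "hand": 35}])

```text
clock: 16.3
eef_pos: [0.4728, -0.0796, 0.0739]
tool_rot: [0.546, 0.838, 0.001, 0.0]
ft_force: [-1.4, 1.0, 5.1]
grip_width: 0.0413
grasp_force: 59.9
```

```bash
python3 s.py; python3 gap.py
```

```text
[-1.43  0.96  5.06] [0.335 0.307 0.159] [ 0.4728 -0.0796  0.0739] yaw 23.8 0.99
[ 0.159 -0.142 -0.114 -0.142 -0.117] -0.071
0.0 {-40: 29, -38: 4, -36: -5, -34: -6, -32: -5, -30: -5, -28: -1, -26: 8, -24: 16, -22: 19, -20: 20, -18: 20, -16: 20, -14: 20, -12: 20, -10: 20, -8: 20, -6: 20, -4: 21, -2: 21, 0: 21, 2: 21, 4: 20, 6: 20, 8: 21, 10: 20, 12: 21, 14: 21, 16: 32, 18: 57, 20: 82, 22: 89, 24: 89, 26: 90, 28: 90, 30: 90, 32: 90, 34: 90}
0.0 {-40: 23, -38: 16, -36: 5, -34: -5, -32: -6, -30: -6, -28: -6, -26: -4, -24: 2, -22: 13, -20: 18, -18: 19, -16: 20, -14: 20, -12: 20, -10: 20, -8: 21, -6: 21, -4: 21, -2: 21, 0: 21, 2: 21, 4: 21, 6: 21, 8: 20, 10: 21, 12: 21, 14: 21, 16: 22, 18: 29, 20: 54, 22: 81, 24: 89, 26: 89, 28: 90, 30: 89, 32: 90, 34: 88}
```

Call:
drive_tool(rows=[{"dx": 0, "dy": 0, "dz": 0, "wx": 0, "wy": 0, "wz": 0.4, "hand": 35}, {"dx": 0, "dy": 0, "dz": 0, "wx": 0, "wy": 0, "wz": 0.8, "hand": 35}])

```text
clock: 16.75
eef_pos: [0.4728, -0.0796, 0.0739]
tool_rot: [0.575, 0.818, 0.001, 0.0]
ft_force: [-1.9, 1.4, 5.2]
grip_width: 0.0412
grasp_force: 59.9
```

```bash
python3 s.py
```

```text
[-1.88  1.4   5.15] [0.364 0.309 0.13 ] [ 0.4728 -0.0796  0.0739] yaw 19.8 1.06
[ 0.13  -0.148 -0.083 -0.037 -0.137] -0.055
```

Call:
drive_tool(rows=[{"dx": 0, "dy": 0, "dz": 0, "wx": 0, "wy": 0, "wz": 0.4, "hand": 35}, {"dx": 0, "dy": 0, "dz": 0, "wx": 0, "wy": 0, "wz": 0.8, "hand": 35}])

```text
clock: 17.15
eef_pos: [0.4728, -0.0796, 0.0739]
tool_rot: [0.603, 0.797, 0.001, 0.0]
ft_force: [-1.7, 1.5, 4.9]
grip_width: 0.0415
grasp_force: 59.9
```

```bash
python3 s.py; python3 gap.py
```

```text
[-1.69  1.49  4.95] [0.376 0.33  0.21 ] [ 0.4728 -0.0796  0.0739] yaw 15.8 1.13
[ 0.21  -0.036  0.028 -0.065 -0.046] 0.018
0.0 {-40: 44, -38: 20, -36: 0, -34: -5, -32: -6, -30: -6, -28: -5, -26: 3, -24: 13, -22: 19, -20: 20, -18: 20, -16: 20, -14: 20, -12: 21, -10: 20, -8: 20, -6: 20, -4: 21, -2: 21, 0: 21, 2: 21, 4: 21, 6: 20, 8: 20, 10: 21, 12: 21, 14: 22, 16: 32, 18: 57, 20: 82, 22: 88, 24: 88, 26: 89, 28: 89, 30: 90, 32: 89, 34: 89}
0.0 {-40: 25, -38: 24, -36: 17, -34: 2, -32: -4, -30: -6, -28: -6, -26: -5, -24: 0, -22: 10, -20: 16, -18: 19, -16: 20, -14: 20, -12: 20, -10: 20, -8: 20, -6: 20, -4: 21, -2: 21, 0: 21, 2: 21, 4: 21, 6: 20, 8: 21, 10: 20, 12: 21, 14: 22, 16: 22, 18: 30, 20: 53, 22: 81, 24: 88, 26: 89, 28: 89, 30: 90, 32: 89, 34: 89}
```

Call:
drive_tool(rows=[{"dx": 0, "dy": 0, "dz": 0, "wx": 0, "wy": 0, "wz": 0.25, "hand": 35}, {"dx": 0, "dy": 0, "dz": 0, "wx": 0, "wy": 0, "wz": 0.5, "hand": 35}])

```text
clock: 17.6
eef_pos: [0.4728, -0.0796, 0.0739]
tool_rot: [0.62, 0.784, 0.001, 0.0]
ft_force: [-0.9, 1.9, 5.8]
grip_width: 0.0417
grasp_force: 59.9
```

```bash
python3 s.py
```

```text
[-0.86  1.9   5.79] [0.277 0.354 0.258] [ 0.4728 -0.0796  0.0739] yaw 13.3 1.17
[ 0.258  0.027  0.045 -0.009  0.014] 0.067
```

Call:
drive_tool(rows=[{"dx": 0, "dy": 0, "dz": 0, "wx": 0, "wy": 0, "wz": 0, "hand": 70}, {"dx": 0, "dy": 0, "dz": 0, "wx": 0, "wy": 0, "wz": 0, "hand": 70}, {"dx": 0, "dy": 0, "dz": 0, "wx": 0, "wy": 0, "wz": 0, "hand": 70}, {"dx": 0, "dy": 0, "dz": 0, "wx": 0, "wy": 0, "wz": 0, "hand": 70}, {"dx": 0, "dy": 0, "dz": -0.6, "wx": 0, "wy": 0, "wz": 0, "hand": 70}, {"dx": 0, "dy": 0, "dz": -1.4, "wx": 0, "wy": 0, "wz": 0, "hand": 70}, {"dx": 0, "dy": 0, "dz": -2.2, "wx": 0, "wy": 0, "wz": 0, "hand": 70}, {"dx": 0, "dy": 0, "dz": -2.2, "wx": 0, "wy": 0, "wz": 0, "hand": 70}, {"dx": 0, "dy": 0, "dz": -2.2, "wx": 0, "wy": 0, "wz": 0, "hand": 70}])

```text
clock: 18.7
eef_pos: [0.4733, -0.0802, 0.1838]
tool_rot: [0.62, 0.784, 0.001, 0.001]
ft_force: [0.2, -0.2, -1.0]
grip_width: 0.0701
grasp_force: 0.0
```

```bash
python3 v.py pics/s7.png; python3 gap.py; python3 s.py
```

```text
0.0 {-40: 47, -38: 25, -36: 2, -34: -5, -32: -5, -30: -5, -28: -4, -26: 3, -24: 13, -22: 18, -20: 19, -18: 20, -16: 21, -14: 21, -12: 20, -10: 20, -8: 20, -6: 20, -4: 20, -2: 21, 0: 21, 2: 21, 4: 21, 6: 21, 8: 21, 10: 20, 12: 21, 14: 22, 16: 33, 18: 57, 20: 83, 22: 89, 24: 89, 26: 90, 28: 91, 30: 90, 32: 90, 34: 91}
0.0 {-40: 26, -38: 26, -36: 22, -34: 7, -32: -3, -30: -6, -28: -6, -26: -5, -24: -1, -22: 9, -20: 16, -18: 19, -16: 20, -14: 20, -12: 20, -10: 20, -8: 20, -6: 20, -4: 21, -2: 21, 0: 21, 2: 21, 4: 20, 6: 21, 8: 21, 10: 20, 12: 21, 14: 21, 16: 22, 18: 30, 20: 54, 22: 81, 24: 89, 26: 89, 28: 90, 30: 91, 32: 90, 34: 89}
[-0.18  0.24  0.08] [ 0.011 -0.03  -0.024] [ 0.4717 -0.08    0.1817] yaw 13.3 1.17
[-0.024  0.013  0.002  0.02  -0.   ] 0.002
```

View pics/s7.png

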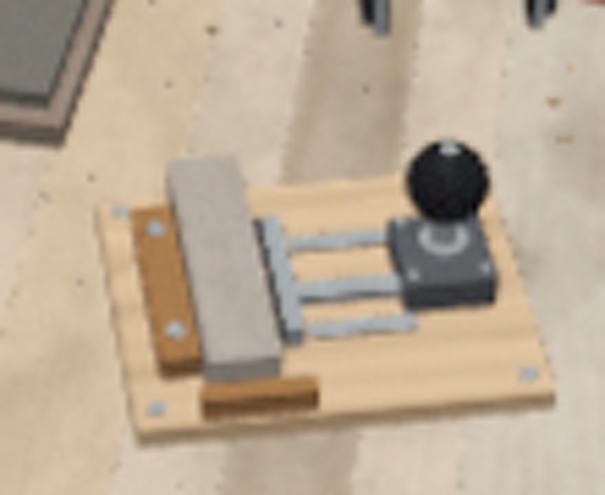

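The picture shows the strip against the fence at (165–200, 160–370). Its end is at the stop at (205–315, 390), the jaw is pressed on it at (262–300, 220–340), and the gripper is clear.

```bash
python3 -c "
from workcell import bot
print(bot.job_done())"
```

```text
the job is handed in; nothing more can be done
None
```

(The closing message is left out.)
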